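# Clip a wooden slat in the marking jig, stamp it, and free it

## Robot

A 6-joint arm with a two-finger parallel gripper is mounted at the origin on a cart in front of the work surface, level with it; the furniture and walls round the work are solid. World frame = base frame: x ahead of the robot, y to its left, z up, the work surface at z = 0. Lengths are in m, angles in rad, forces in N, time in s.
With the tool pointing down it reaches from about 0.35 to 0.85 m from the base axis. Payload 8.1 kg.
Tool frame: the origin (TCP) lies at the centre of the arm's flange, where the gripper is bolted on; the fingertips stand 186 mm ahead of it and the grasp point (between the pads) lies 167 mm ahead of it; z points along the fingers, y is the line along which they close (so a half turn about z gives the same grasp; the last joint's range is limited). The gripper opens to 93 mm and grips with 3 to 60 N. Pads are 15 mm wide; open, the fingers measure 128 mm over their backs; the gripper's body (75 mm by 188 mm) begins 65 mm behind the grasp point.
Start: joints at [1.247, 0.13, 1.488, -0, 1.523, -0.085], TCP at [0.142, 0.583, 0.405] pointing down, gripper open.
Joint ranges: [-2.96, 2.96], [-0.89, 2.26], [0.02, 2.5], [-1.34, 4.48], [0, 2.73], [-2.66, 2.66]. Speed limits (rad/s): [2.39, 2.39, 2.79, 3.14, 3.14, 3.14].

## Interface

Orientations are given as a rotation vector (axis times angle).
In Python, from plant import robot gives the robot as it stands.
- The arm moves only by the tool apply_moves, never from a script. Its argument "series" is a list of rows, each a list of 2 entries, a list of its own where there are three numbers: the shift along the tool's x, y, z in mm, then the turn, a rotation vector about the tool's x, y, z in rad. A call has 1 to 12 rows; each row shifts and turns the commanded pose from where the row before left it, along the tool's axes as they then stand; what a row does not reach is not made up. A row lasts 1/12 s, in which the tool goes at most 41.7 mm and 7.16 degrees, less where a joint would pass 70% of its speed; a pose out of reach is approached as far as the arm can. A call is refused whole if a number of a shift passes 41.7 or a number of a turn 0.125, either way. A call with a gripper value outside its range is refused whole. "claw" is the opening, from 0 (shut) to 1 (fully open), set as the call begins (left out, the last holds). The fingers move at their own pace and stop on an object; "newtons" is the grip in N (left out, the last holds). Time passes only in rows, so rows that do not move let the fingers close. It gives the time, the measured TCP pose, the force, the opening and the grip force at its end, in the units of the state.
- robot.read_state(): the state, without advancing time (a new reading comes with each control period).
- robot.read_camera(name): name is "scene" or "side" or "wrist"; returns (picture, depth): 400x640x3 uint8, blue, green, red; 400x640 float32, m along the optical axis (not along the pixel's ray), 0 where there is no reading.
- robot.calibration(name): a dict with "fx", "fy", "cx", "cy" (pixels), "D" ([k1, k2, p1, p2, k3] as OpenCV has them; the pictures are not rectified), "extrinsics" (4x4, takes a point from world to camera coordinates). Camera axes: x right, y down, z forward; pixel columns grow to the right and rows downward; lengths in m; the calibration is good to about 2 mm. A picture is of the moment at which its call begins: read the wrist's pose just before it. calibration takes no time and is no camera call; for the wrist camera it gives the pose at the moment of the call.
- robot.close_job(): hands the job in; it is judged then, once.
The state is a dict: "t": time; "q": joint angles; "dq": joint speeds; "joint_torque": joint torques, N m; "tool_pos": TCP position; "orientation": TCP orientation; "force": force on the tool from outside, world axes, zero at the start; "wrist_torque": the same for the moment, N m; "opening": finger opening in m; "gripper_force": force on a finger pad.
Only numpy, scipy, OpenCV 4.12 (cv2) and the standard library are available. Lean on these libraries where they do the work, as an engineer would, in place of code of your own. Each camera call takes 0.05 s, during which the arm holds its last target. There are 200 camera calls.

## Task

Swing the jig's spring clip onto the near edge of the wooden slat and keep pushing until the slat is pressed firmly home against the back fence (about 10 N); then, with the clip left on the slat, press the stamp knob down so that its foot bears firmly on the wood (again about 10 N on the wood). Finally let the knob rise and swing the clip well clear of the slat, back to about where it began, leaving the slat lying flat in the jig. Push with closed fingertips, never with more than 20 N on any part of the jig, and leave the things behind it alone.

Things in the scene. Friction and masses are not known exactly. Their poses are not given: they have to be found in the camera images.
- jig: The fixed marking jig on the worktop: aluminium bed 145 (x) x 230 (y) x 12 mm. Origin on the worktop under it (bed spans x -65..+80, y -115..+115 mm); z up. +x points away from the robot, from the clip across the slat to the dark back fence bar (10 x 200 x 14 mm, parallel to y), clamped with its front face anywhere from x +27 to +45 mm: not reported, to be found by feel.
- pivot (a point): Top centre of the clip's pivot screw, fixed in the jig at x -32, y +60, z 34.5 mm. The clip turns about the vertical line through it.
- clip (a joint): Clip angle, rad. At 0 its arm points along the jig's -y, parallel to the slat; positive swings it (counter-clockwise from above) toward slat and fence. Stops at -0.85 and +0.25. Starts clear of the slat, at -0.75 to -0.55, and stays where left (friction under 2 N at the tab). With the slat pressed home it reads about -0.16 to +0.19, depending on the fence.
- tab (a point): Middle of the clip's upright thumb tab, where to push. At clip angle 0: 8.5 mm to -x and 70 mm to -y of the pivot axis, 43 mm above the worktop. Plate 5 mm thick (7 at its rolled rim), 30 mm long along the arm, 26 to 63 mm above the worktop; push its outer face (onto the slat) or inner face (back). The arm at its inner foot reaches 31 mm up: keep fingertips above 34 mm.
- edge_pin (a point): Vertical steel pin, 8 mm diameter, fixed under the clip's arm. This point: on its axis at bed height (12 mm up); it spans 2.5 to 15 mm above that. At clip angle 0 it lies 24 mm to +x and 60 mm to -y of the pivot. It meets the slat's near edge and pushes the slat, which slides at about 1 to 4 N, until the fence stops it; then the force rises steeply.
- toe: The clip's leaf spring; its upturned toe is 82 to 92 mm from the pivot and reaches 49 mm to +x of the arm line at clip angle 0. It springs only up and down. Origin at the leaf's root, 29 mm up. Toe underside 20 mm up, 2 mm below the slat's top: its 25 degree ramp rides up over the slat's edge (up to about 8 N at the tab), then presses the slat down with about 3 N.
- board: The loose wooden slat, 40 (x) x 250 (y) x 10 mm, about 0.2 kg, lying on the bed along the jig's y axis with its top 22 mm above the worktop. Origin: centre of its underside. It starts 5 to 28 mm short of the fence.
- board_mid (a point): Centre of the slat, half-way up.
- stamp (a joint): How far the stamp plunger is down, m. 0 = up; the foot meets the slat at about 0.008; end of travel 0.014. The spring pushes back with 1 N at the top and about 2 N when the foot meets the wood; beyond that the force rises steeply.
- stamp_foot (a point): The round steel foot of the stamp, 22 mm diameter, 7 mm thick; this point is the centre of its underside, 30 mm above the worktop when up, over the jig's x +16, y +85 mm.
- gallows (a point): Top of the stamp gallows: a solid dark steel column 16 x 26 mm at the jig's x +70, y +85 mm, 63 mm high, with an arm 26 mm wide and 12 mm thick that reaches from it toward -x over the slat and guides the stamp. This point is the top centre of the column.
- knob_top (a point): Centre of the top of the stamp's black knob (28 mm diameter, flat top 20 mm across), 94 mm above the worktop when up, over the jig's x +16, y +85 mm. It moves down with the stamp.
- salt: Salt shaker, 44 x 44 x 90 mm, stands behind the jig; leave alone. Origin under its centre.
- canister: Small white lidded canister, 57 x 57 x 54 mm, stands behind the jig; leave alone. Origin under its centre.
- pear: Wooden pear, 78 x 78 x 122 mm, stands behind the jig; leave alone. Origin under its centre.

How it is judged:
On the way, in this order (a step that is already met when the one before it is completed fails the run):
1. the clip's toe is on the slat and its edge pin presses the slat home against the fence (over 5 N) (contact force between clip_c0 and board above 5 N and contact force between toe and board above 0.8 N and value of joint clip above -0.22 rad), for 0.2 s.
2. with the clip still on the slat, the stamp's foot presses the wood (over 5 N) (contact force between stamp_c0 and board above 5 N and contact force between toe and board above 0.8 N and value of joint clip above -0.22 rad), for 0.2 s.
At the end, for the whole second after the job is handed in: The clip is swung clear (joint below -0.48 rad), the stamp is up (within 2 mm of its top), and the slat lies flat and at rest on the bed along the jig's y axis (within 0.06 rad), its centre at x +3 to +29 mm and within 30 mm of y = 0 in the jig (value of joint clip below -0.48 rad and value of joint stamp below 0.002 m and x of board_mid in the frame of jig between 0.003 and 0.029 m and y of board_mid in the frame of jig between -0.03 and 0.03 m and angle between board's own z axis and vertical below 0.04 rad and angle between the y axis of board and the y axis of jig, either way round below 0.06 rad and linear speed of board below 0.01 m/s); the robot touches nothing.
It fails at once if the fingers press on any part of the jig with more than 20 N (contact force between the fingers and jig above 20 N).
It fails at once if a thing behind the jig is moved by more than 15 mm (distance of any of salt, canister, pear from where it was at the start of the episode above 0.015 m).
It also fails if it takes over 72 s, if anything falls off the work surface, if the arm or the gripper's body presses on something with over 40 N, if the wrist force passes 120 N, or if a joint passes its speed limit or range.

## Working session

There is one attempt and no reset: what is moved stays moved. The work goes in short steps, Python scripts to look and compute and a tool call to move; the robot and the scene stay as the last step left them, time stands still between calls to the robot, and variables do not carry over. Pictures are saved under pics/ and viewed, at most 10 in all, crops included, and the job is handed in when it is done.

Besides the shell and the picture viewer there is one more tool, called after "Emit:" as name([rows], argument=value, ...), one row to a line, values as JSON. apply_moves: Moves the arm, as the interface text tells. Its arguments: {"type":"object","properties":{"series":{"type":"array"},"claw":{"type":"number"},"newtons":{"type":"number"}},"required":["series"]}

```bash
ls && mkdir -p pics
cat > h.py <<'E'
import numpy as np, cv2
from plant import robot
def ray(c,uv):
    K=np.array([[c['fx'],0,c['cx']],[0,c['fy'],c['cy']],[0,0,1]]);E=np.array(c['extrinsics'])
    p=cv2.undistortPoints(np.array(uv,float).reshape(-1,1,2),K,np.array(c['D'],float)).reshape(-1,2)
    d=np.c_[p,np.ones(len(p))]@E[:3,:3]; o=-E[:3,:3].T@E[:3,3]
    return o,d
def onz(c,uv,z):
    o,d=ray(c,uv); return o+d*((np.asarray(z)-o[2])/d[:,2])[:,None]
def world(c,uv,dep):
    o,d=ray(c,uv); return o+d*np.asarray(dep).reshape(-1,1)
E
python3 - <<'E'
from h import *
s=robot.read_state();print({k:np.round(v,3) for k,v in s.items()})
for n in ("scene","side"):
    im,d=robot.read_camera(n);cv2.imwrite(f"pics/{n}0.png",im);np.savez(f"{n}0.npz",im=im,d=d)
    c=robot.calibration(n);E=np.array(c['extrinsics']);print(n,c['fx'],-E[:3,:3].T@E[:3,3],E[2,:3],c['D'])
E
```

```text
pics
{'t': np.float64(0.0), 'q': array([ 1.247,  0.131,  1.489,  0.   ,  1.523, -0.085]), 'dq': array([-0.002, -0.   , -0.   , -0.001,  0.002,  0.001]), 'joint_torque': array([-0.0000e+00, -5.5986e+01, -4.9175e+01,  7.7000e-02,  3.6000e-02,
       -0.0000e+00]), 'tool_pos': array([0.142, 0.583, 0.404]), 'orientation': array([-3.740e-01, -3.119e+00,  3.000e-03]), 'force': array([-0.74 ,  0.264, -0.182]), 'wrist_torque': array([ 0.035, -0.013, -0.035]), 'gripper_force': np.float64(0.0), 'opening': np.float64(0.093)}
scene 415.16337196255625 [ 0.07947937 -0.50623578  0.62855183] [ 0.64793554  0.38856431 -0.65513152] [-0.00460484  0.          0.          0.          0.        ]
side 465.83622918412857 [0.70959064 0.54713607 0.50614029] [-0.1127156  -0.86914933 -0.48153363] [0.0051958 0.        0.        0.        0.       ]
```

View pics/scene0.png

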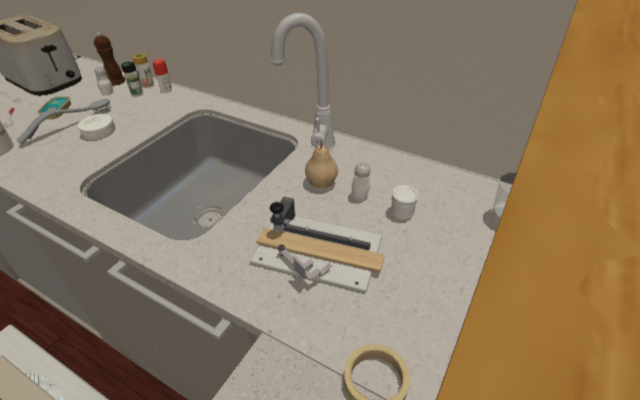

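View pics/side0.png

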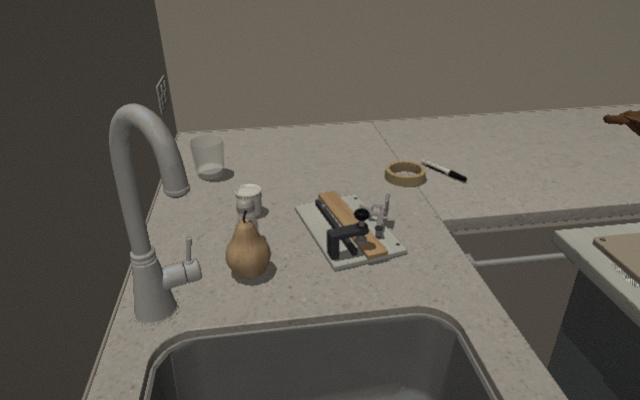

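The scene view shows the jig: slat from (258,237) to (383,262), knob at (277,207), clip at about (300,265), bed corners near (252,262), (365,286) and (381,237). The side view shows the knob at (362,214).

Run:
```python
from h import *
c=robot.calibration("scene");d=np.load("scene0.npz")
print(onz(c,[(252,262),(365,286),(381,237)],.012).round(3)) 
im=d['im'];
for n in("scene","side"):
    z=np.load(n+"0.npz");im=z['im'];cc=robot.calibration(n)
    h=cv2.cvtColor(im,cv2.COLOR_BGR2HSV)
    x0,y0,x1,y1=(245,220,395,280) if n=="scene" else (300,185,400,262)
    m=np.zeros(im.shape[:2],np.uint8);m[y0:y1,x0:x1]=cv2.inRange(h,(8,80,80),(25,255,255))[y0:y1,x0:x1]
    v,u=np.nonzero(m);P=world(cc,np.c_[u,v],z['d'][v,u]);k=abs(P[:,2]-.022)<.006;P=onz(cc,np.c_[u,v][k],.022)
    print(n,len(u),k.sum());r=cv2.minAreaRect((P[:,:2]*1000).astype(np.float32));print(r)
    crop=cv2.resize(im[y0-30:y1+20,x0-10:x1+10],None,fx=4,fy=4,interpolation=cv2.INTER_CUBIC);cv2.imwrite(f"pics/{n}c.png",crop);print(crop.shape)
# knob by both views
print(onz(c,[(277,206)],.094), onz(robot.calibration("side"),[(362,213)],.094))
w=robot.calibration("wrist");E=np.array(w['extrinsics']);print(w['fx'],-E[:3,:3].T@E[:3,3],E[:3,:3])
```

```text
[[ 0.457 -0.133  0.012]
 [ 0.513 -0.345  0.012]
 [ 0.638 -0.321  0.012]]
scene 2178 2042
((543.6408081054688, -230.90078735351562), (44.08964920043945, 247.5720672607422), 12.832523345947266)
(440, 680, 3)
side 1077 1033
((548.6015014648438, -222.5336456298828), (41.65272521972656, 253.8919677734375), 12.956629753112793)
(508, 480, 3)
[[ 0.54100425 -0.14154607  0.094     ]] [[ 0.54572729 -0.12727802  0.094     ]]
294.42930912158624 [0.07084556 0.60039707 0.38394173] [[ 0.23612437  0.97171989 -0.00239671]
 [ 0.93766238 -0.22719984  0.26300094]
 [ 0.25501871 -0.06434824 -0.9647926 ]]
```

View pics/scenec.png

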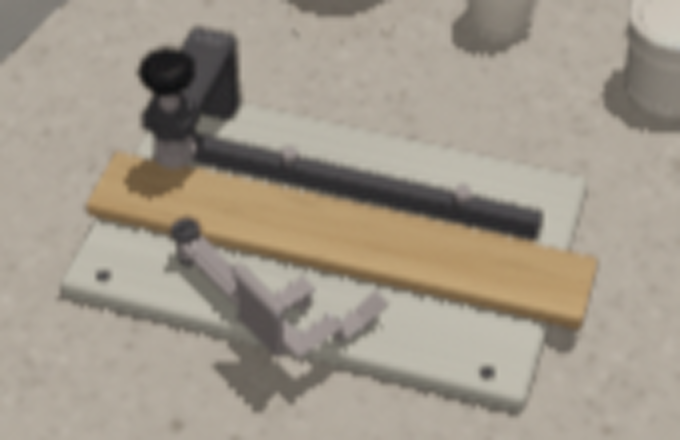

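The crop shows the slat, the black knob at upper left, the clip swung out with its tab at about (258,305) and the dark fence behind. I'll move the wrist camera over the jig for a closer look.

Emit:
apply_moves([
  [[-22.5,-18.5,0],[0,0,0]],
  [[-22.5,-18.5,0],[0,0,0]],
  [[-22.5,-18.5,0],[0,0,0]],
  [[-22.5,-18.5,0],[0,0,0]],
  [[-22.5,-18.5,0],[0,0,0]],
  [[-22.5,-18.5,0],[0,0,0]],
  [[-22.5,-18.5,0],[0,0,0]],
  [[-22.5,-18.5,0],[0,0,0]],
  [[-22.5,-18.5,0],[0,0,0]],
  [[-22.5,-18.5,0],[0,0,0]],
  [[-22.5,-18.5,0],[0,0,0]],
  [[-22.5,-18.5,0],[0,0,0]],
], claw=0, newtons=20)

```text
t: 1.1
tool_pos: [0.3522, 0.3021, 0.4044]
orientation: [-0.374, -3.119, 0.0]
force: [0.1, 0.2, 0.0]
opening: 0.0178
gripper_force: 0.0
```

Emit:
apply_moves([
  [[-13,-26.5,0],[0,0,0]],
  [[-13,-26.5,0],[0,0,0]],
  [[-13,-26.5,0],[0,0,0]],
  [[-13,-26.5,0],[0,0,0]],
  [[-13,-26.5,0],[0,0,0]],
  [[-13,-26.5,0],[0,0,0]],
  [[-13,-26.5,0],[0,0,0]],
  [[-13,-26.5,0],[0,0,0]],
  [[-13,-26.5,0],[0,0,0]],
  [[-13,-26.5,0],[0,0,0]],
  [[-13,-26.5,0],[0,0,0]],
  [[-13,-26.5,0],[0,0,0]],
])

```text
t: 2.1
tool_pos: [0.4279, -0.0439, 0.4045]
orientation: [-0.374, -3.119, -0.0]
force: [1.1, 0.9, -0.1]
opening: 0.0003
gripper_force: 0.0
```

Emit:
apply_moves([
  [[-13,-26.5,0],[0,0,0]],
  [[-13,-26.5,0],[0,0,0]],
  [[-13,-26.5,0],[0,0,0]],
  [[-13,-26.5,0],[0,0,0]],
  [[-13,-26.5,0],[0,0,0]],
  [[-13,-26.5,0],[0,0,0]],
  [[0,0,0],[0,0,0]],
  [[0,0,0],[0,0,0]],
  [[0,0,0],[0,0,0]],
])

```text
t: 2.85
tool_pos: [0.4661, -0.2151, 0.4042]
orientation: [-0.375, -3.118, -0.001]
force: [-0.2, 0.9, 0.1]
opening: 0.0002
gripper_force: 0.0
```

Run:
```python
from h import *
s=robot.read_state();print({k:np.round(s[k],3) for k in("t","q","tool_pos","orientation","force","opening")})
c=robot.calibration("wrist");im,d=robot.read_camera("wrist");cv2.imwrite("pics/w1.png",im);np.savez("w1.npz",im=im,d=d)
np.save("w1c.npy",c,allow_pickle=True)
```

```text
{'t': np.float64(2.85), 'q': array([-0.533, -0.105,  1.726,  0.   ,  1.521, -1.864]), 'tool_pos': array([ 0.466, -0.215,  0.404]), 'orientation': array([-3.750e-01, -3.118e+00, -1.000e-03]), 'force': array([-0.216,  0.938,  0.119]), 'opening': np.float64(0.0)}
```

View pics/w1.png

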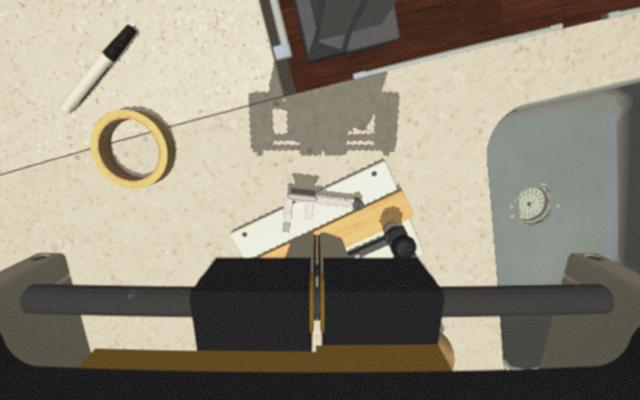

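The wrist view shows the clip at about (315,197) and the knob at (402,242), with the far half of the jig hidden by the gripper. I'll move forward and down.

Emit:
apply_moves([
  [[-22,0,15],[0,0,0]],
  [[-22,0,15],[0,0,0]],
  [[-22,0,15],[0,0,0]],
  [[-22,0,15],[0,0,0]],
  [[-22,0,10],[0,0,0]],
  [[0,0,0],[0,0,0]],
  [[0,0,0],[0,0,0]],
  [[0,0,0],[0,0,0]],
])

```text
t: 3.57
tool_pos: [0.573, -0.2404, 0.3352]
orientation: [-0.372, -3.119, -0.0]
force: [0.3, 0.1, 0.8]
opening: 0.0003
gripper_force: 0.0
```

Run:
```python
from h import *
s=robot.read_state();print({k:np.round(s[k],3) for k in("t","tool_pos","orientation","force","opening")})
c=robot.calibration("wrist");im,d=robot.read_camera("wrist");np.savez("w2.npz",im=im,d=d)
np.save("w2c.npy",c,allow_pickle=True)
cv2.imwrite("pics/w2.png",cv2.resize(im[40:240,180:440],None,fx=3,fy=3,interpolation=cv2.INTER_CUBIC))
```

```text
{'t': np.float64(3.567), 'tool_pos': array([ 0.573, -0.24 ,  0.335]), 'orientation': array([-0.372, -3.119, -0.   ]), 'force': array([0.333, 0.121, 0.801]), 'opening': np.float64(0.0)}
```

View pics/w2.png

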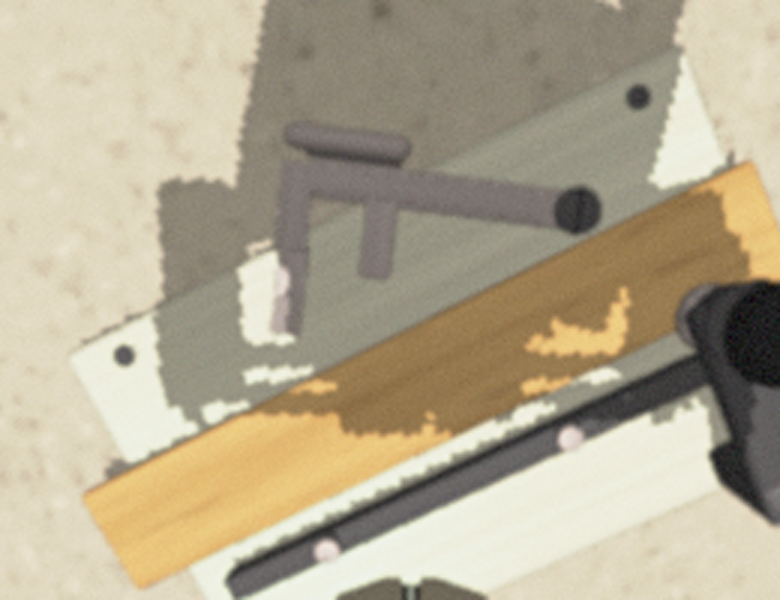

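Run:
```python
from h import *
c=np.load("w2c.npy",allow_pickle=True).item()
f=lambda p,z: onz(c,[(180+(x+.5)/3-.5,40+(y+.5)/3-.5) for x,y in p],z)[:,:2]
z=np.load("w2.npz");g=cv2.cvtColor(z['im'],cv2.COLOR_BGR2GRAY)
# knob: black blob
m=((g<22)*255).astype(np.uint8);m[:,:400]=0;m[:110]=0;m[215:]=0;m[:,500:]=0
cs,_=cv2.findContours(m,cv2.RETR_EXTERNAL,cv2.CHAIN_APPROX_NONE);k=max(cs,key=cv2.contourArea);cir=cv2.minEnclosingCircle(k);print("knob px",cir,cv2.contourArea(k))
B=f([(70,352),(680,48)],.012);S=f([(83,495),(755,162),(140,588)],.022);F=f([(230,572),(690,365)],.026)
for n,L in(("bed",B),("slat",S),("fence",F)):
    d=L[1]-L[0];print(n,L.round(4).tolist(),np.linalg.norm(d),np.degrees(np.arctan2(-d[0],d[1])))
piv=f([(577,210)],.0345)[0];rim=f([(288,132),(408,145)],.063)
kn=onz(c,[cir[0]],.094)[0,:2];print("piv",piv,"rim",rim,"knob",kn)
for yd in (13,14,15):
  y=np.radians(yd);R=np.array([[np.cos(y),-np.sin(y)],[np.sin(y),np.cos(y)]])
  o=piv-R@[-.032,.060];tj=(rim-o)@R
  print(yd,"o",o,"knob j",(kn-o)@R,"bed j",((B-o)@R).tolist(),"slat",((S-o)@R).round(4).tolist(),"fence",((F-o)@R).round(4).tolist(),"tab",tj.mean(0)-[-.032,.06],"ang",np.arctan2(*( (tj[1]-tj[0])*[-1,1])))
```

```text
knob px ((424.9545593261719, 156.86363220214844), 2.136936664581299) 1.5
bed [[0.5078, -0.345], [0.4619, -0.1256]] 0.2241153671164981 11.805494940847082
slat [[0.5555, -0.3529], [0.5015, -0.1111], [0.593, -0.3444]] 0.2477452686220305 12.581376533813465
fence [[0.5934, -0.3101], [0.5595, -0.1426]] 0.1708881287484683 11.448137386867868
piv [ 0.50290698 -0.17112804] rim [[ 0.46483234 -0.24794758]
 [ 0.47567552 -0.21743099]] knob [ 0.54531393 -0.14966881]
13 o [ 0.54758389 -0.22239181] knob j [0.01414734 0.07136974] bed j [[-0.06638021182435261, -0.11048092325251169], [-0.061708182753203174, 0.11358574076094895]] slat [[-0.0217, -0.129], [-0.0199, 0.1188], [0.0168, -0.1291]] fence [[0.0249, -0.0957], [0.0295, 0.0751]] tab [-0.04566443 -0.0526381 ] ang -0.5682998041068099
14 o [ 0.54847176 -0.22160428] knob j [0.01433874 0.07056262] bed j [[-0.0693502779139736, -0.10985494075199892], [-0.060768457926072016, 0.1140960586730047]] slat [[-0.025, -0.1291], [-0.0188, 0.1186], [0.0135, -0.1299]] fence [[0.0222, -0.0967], [0.0298, 0.074]] tab [-0.04657613 -0.05183313] ang -0.5857530966267531
15 o [ 0.54934575 -0.22080138] knob j [0.01451603 0.06975229] bed j [[-0.07230896674712176, -0.10917721879111136], [-0.05981996994797031, 0.11458989840154835]] slat [[-0.0283, -0.1292], [-0.0178, 0.1183], [0.0102, -0.1307]] fence [[0.0194, -0.0976], [0.03, 0.0729]] tab [-0.04747365 -0.05101237] ang -0.6032063891466966
```

The close wrist view shows the pivot at crop (577,210), the tab rim from (288,132) to (408,145) and the slat's near edge from (83,495) to (755,162). That puts the jig yaw near 12°, the clip at about -0.58 and the fence face at x of about +28. I'll go down outside the tab.

Emit:
apply_moves([
  [[26.3,-2.7,0],[0,0,0]],
  [[26.3,-2.7,0],[0,0,0]],
  [[26.3,-2.7,0],[0,0,0]],
  [[26.3,-2.7,0],[0,0,0]],
  [[26.3,-2.7,0],[0,0,0]],
  [[0,0,20],[0,0,0]],
  [[0,0,20],[0,0,0]],
  [[0,0,20],[0,0,0]],
  [[0,0,20],[0,0,0]],
  [[0,0,20],[0,0,0.06]],
  [[0,0,7],[0,0,0.06]],
  [[0,0,0],[0,0,0]],
])

```text
t: 4.62
tool_pos: [0.4409, -0.2226, 0.2266]
orientation: [-0.565, -3.089, -0.001]
force: [-0.1, -0.1, 0.3]
opening: 0.0003
gripper_force: 0.0
```

```bash
cat > st.py <<'E'
from h import *
from scipy.spatial.transform import Rotation as Ro
s=robot.read_state();R=Ro.from_rotvec(s['orientation']).as_matrix()
print(s['t'],np.round(s['tool_pos'],4),"toolx",R[:,0].round(3),"tooly",R[:,1].round(3),"F",np.round(s['force'],1))
y=np.radians(12);J=np.array([[np.cos(y),-np.sin(y)],[np.sin(y),np.cos(y)]])
tip=s['tool_pos']+.186*R[:,2];print("tip in jig mm",((tip[:2]-[.5466,-.2232])@J*1000).round(1),"z",tip[2].round(4))
E
python3 st.py
python3 - <<'E'
from h import *
c=robot.calibration("wrist");im,d=robot.read_camera("wrist")
a=im[40:300,140:480]
b,_=robot.read_camera("scene");b=cv2.resize(b[190:300,230:400],None,fx=3,fy=3)
a=cv2.resize(a,None,fx=2,fy=2);cv2.imwrite("pics/w3.png",a);cv2.imwrite("pics/s3.png",b)
E
```

```text
4.6167 [ 0.4409 -0.2226  0.2266] toolx [-0.935  0.354  0.002] tooly [0.354 0.935 0.   ] F [-0.1 -0.1  0.3]
tip in jig mm [-103.5   22.8] z 0.0406
```

View pics/s3.png

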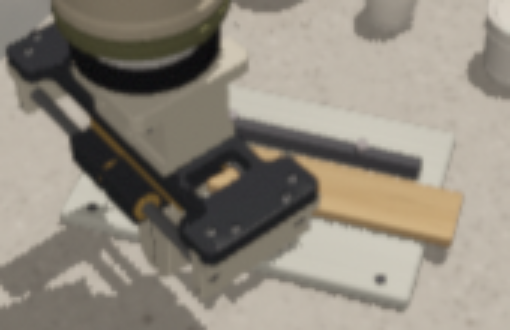

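Emit:
apply_moves([
  [[-4,0,0],[0,0,0]],
  [[-4,0,0],[0,0,0]],
  [[-4,0,0],[0,0,0]],
  [[-2,0,0],[0,0,0]],
  [[-2,0,0],[0,0,0]],
  [[-1,0,0],[0,0,0]],
  [[-1,0,0],[0,0,0]],
  [[-1,0,0],[0,0,0]],
  [[-1,0,0],[0,0,0]],
  [[-1,0,0],[0,0,0]],
])

```text
t: 5.55
tool_pos: [0.4617, -0.2308, 0.2276]
orientation: [-0.56, -3.091, 0.0]
force: [-1.9, -0.1, -0.3]
opening: 0.0004
gripper_force: 0.7
```

Emit:
apply_moves([
  [[-1,0,0],[0,0,0]],
  [[-1,0,0],[0,0,0]],
  [[-1,0,0],[0,0,0]],
])

```text
t: 5.8
tool_pos: [0.4646, -0.2319, 0.2276]
orientation: [-0.56, -3.091, 0.0]
force: [-1.1, -2.0, -0.0]
opening: 0.0001
gripper_force: 0.6
```

```bash
python3 st.py
```

```text
5.8 [ 0.4646 -0.2319  0.2276] toolx [-0.936  0.351  0.   ] tooly [ 0.351  0.936 -0.   ] F [-1.1 -2.  -0. ]
tip in jig mm [-82.    8.6] z 0.0416
```

Emit:
apply_moves([
  [[-1.8,-0.5,0],[0,0,-0.025]],
  [[-1.8,-0.5,0],[0,0,-0.025]],
  [[-1.8,-0.5,0],[0,0,-0.025]],
  [[-1.8,-0.5,0],[0,0,-0.025]],
])

```text
t: 6.13
tool_pos: [0.471, -0.2359, 0.2276]
orientation: [-0.403, -3.115, -0.001]
force: [-1.4, 0.6, -0.2]
opening: 0.0003
gripper_force: 0.5
```

Emit:
apply_moves([
  [[-1.8,-0.5,0],[0,0,-0.025]],
  [[-1.8,-0.5,0],[0,0,-0.025]],
  [[-1.8,-0.5,0],[0,0,-0.025]],
  [[-1.8,-0.5,0],[0,0,-0.025]],
])

```text
t: 6.47
tool_pos: [0.4771, -0.2391, 0.2274]
orientation: [-0.245, -3.13, -0.002]
force: [-4.3, 4.8, 3.0]
opening: 0.0003
gripper_force: 2.6
```

```bash
python3 st.py
python3 - <<'E'
from h import *
b,_=robot.read_camera("side");cv2.imwrite("pics/sd4.png",cv2.resize(b[170:280,290:430],None,fx=4,fy=4))
E
```

```text
6.4667 [ 0.4771 -0.2391  0.2274] toolx [-0.988  0.156  0.002] tooly [0.156 0.988 0.001] F [-4.3  4.8  3. ]
tip in jig mm [-71.5  -0.8] z 0.0414
```

View pics/sd4.png

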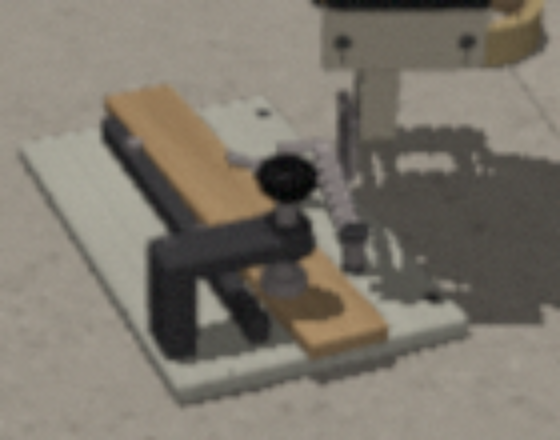

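The side crop shows the fingertip on the tab's outer face at about (350,130), with the toe reaching the slat edge near (240,160). The rising force comes from the toe ramp, so I'll continue with less side shift.

Emit:
apply_moves([
  [[-1.5,0.3,0],[0,0,-0.02]],
  [[-1.5,0.3,0],[0,0,-0.02]],
])

```text
t: 6.68
tool_pos: [0.4799, -0.2396, 0.2275]
orientation: [-0.183, -3.134, 0.0]
force: [-7.4, -2.6, 2.4]
opening: 0.0006
gripper_force: 3.9
```

Emit:
apply_moves([
  [[-1.5,0,0],[0,0,-0.02]],
  [[-1.5,0,0],[0,0,-0.02]],
])

```text
t: 6.85
tool_pos: [0.4832, -0.24, 0.2276]
orientation: [-0.121, -3.138, 0.001]
force: [-0.6, 0.4, -0.3]
opening: 0.0004
gripper_force: 0.7
```

Emit:
apply_moves([
  [[-1.5,0,0],[0,0,-0.02]],
  [[-1.5,0,0],[0,0,-0.02]],
])

```text
t: 7.02
tool_pos: [0.4859, -0.2405, 0.2275]
orientation: [-0.058, -3.139, 0.001]
force: [-8.6, -4.1, 0.9]
opening: 0.0004
gripper_force: 3.7
```

```bash
python3 st.py
```

```text
7.0167 [ 0.4859 -0.2405  0.2275] toolx [-0.999  0.037  0.002] tooly [ 0.037  0.999 -0.001] F [-8.6 -4.1  0.9]
tip in jig mm [-63.4  -4.3] z 0.0415
```

Emit:
apply_moves([
  [[0,0,0],[0,0,0]],
  [[0,0,0],[0,0,0]],
])

```text
t: 7.18
tool_pos: [0.486, -0.2405, 0.2275]
orientation: [-0.059, -3.139, 0.001]
force: [-6.6, -3.6, 1.0]
opening: 0.0003
gripper_force: 3.0
```

Emit:
apply_moves([
  [[-0.7,-0.2,0],[0,0,-0.01]],
  [[0,0,0],[0,0,0]],
])

```text
t: 7.35
tool_pos: [0.4866, -0.2407, 0.2275]
orientation: [-0.043, -3.139, 0.001]
force: [-7.2, -2.8, 2.4]
opening: 0.0004
gripper_force: 3.5
```

Emit:
apply_moves([
  [[-0.7,-0.2,0],[0,0,-0.01]],
  [[0,0,0],[0,0,0]],
])

```text
t: 7.52
tool_pos: [0.4873, -0.2409, 0.2275]
orientation: [-0.027, -3.139, 0.001]
force: [-6.8, -2.5, 0.6]
opening: 0.0005
gripper_force: 3.5
```

Steady at about 7 N, so the slat is sliding. I'll continue slowly.

Emit:
apply_moves([
  [[-0.7,-0.4,0],[0,0,-0.01]],
  [[-0.7,-0.4,0],[0,0,-0.01]],
])

```text
t: 7.68
tool_pos: [0.4885, -0.2414, 0.2274]
orientation: [0.004, -3.139, -0.0]
force: [-10.1, -0.6, 3.6]
opening: 0.0003
gripper_force: 5.1
```

Emit:
apply_moves([
  [[-0.7,-0.3,0],[0,0,-0.01]],
  [[-0.5,-0.2,0],[0,0,-0.01]],
])

```text
t: 7.85
tool_pos: [0.4892, -0.2418, 0.2273]
orientation: [0.036, -3.137, -0.001]
force: [-14.2, 0.8, 6.9]
opening: 0.0005
gripper_force: 6.9
```

Emit:
apply_moves([
  [[-0.5,-0.1,0],[0,0,-0.01]],
  [[-0.5,0,0],[0,0,-0.01]],
])

```text
t: 8.02
tool_pos: [0.4899, -0.2419, 0.2273]
orientation: [0.067, -3.135, -0.001]
force: [-17.2, -0.1, 9.4]
opening: 0.0007
gripper_force: 8.7
```

```bash
python3 st.py
```

```text
8.0167 [ 0.4899 -0.2419  0.2273] toolx [-0.999 -0.043  0.006] tooly [-0.043  0.999  0.001] F [-17.2  -0.1   9.4]
tip in jig mm [-60.4  -6.2] z 0.0413
```

Close to the 20 N limit. Backing off now.

Emit:
apply_moves([
  [[0.8,0,0],[0,0,0]],
  [[0,0,0],[0,0,0]],
  [[0,0,0],[0,0,0]],
  [[0,0,0],[0,0,0]],
])

```text
t: 8.35
tool_pos: [0.4894, -0.2419, 0.2274]
orientation: [0.066, -3.137, -0.001]
force: [-13.5, -0.0, 7.0]
opening: 0.0002
gripper_force: 6.2
```

```bash
python3 st.py
python3 - <<'E'
from h import *
c=robot.calibration("wrist");im,_=robot.read_camera("wrist");b,_=robot.read_camera("side")
h=cv2.cvtColor(b,cv2.COLOR_BGR2HSV)
cv2.imwrite("pics/w5.png",cv2.resize(im[150:350,180:440],None,fx=3,fy=3));cv2.imwrite("pics/sd5.png",cv2.resize(b[170:280,290:430],None,fx=5,fy=5,interpolation=cv2.INTER_CUBIC))
E
```

```text
8.35 [ 0.4894 -0.2419  0.2274] toolx [-0.999 -0.042  0.004] tooly [-0.042  0.999  0.001] F [-13.5  -0.    7. ]
tip in jig mm [-60.6  -6.1] z 0.0414
```

View pics/sd5.png

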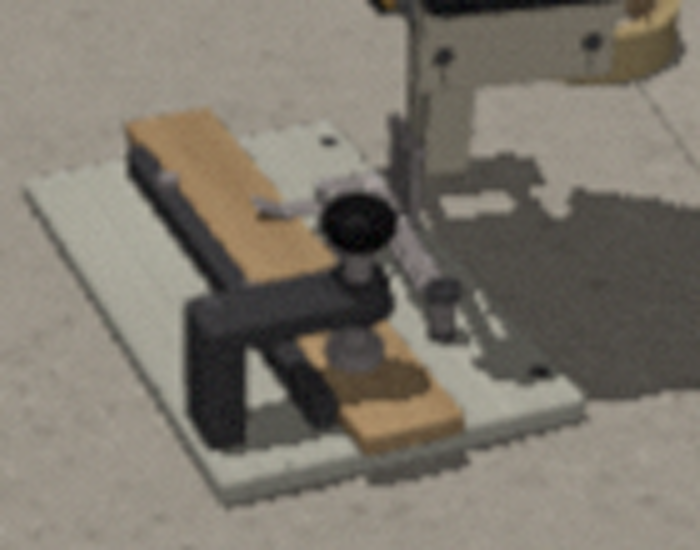

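The side crop shows the slat flush with the fence and the toe on the slat at about (265,207). I'll withdraw and check the clip angle and knob from above.

Emit:
apply_moves([
  [[5,0,0],[0,0,0]],
  [[15,0,0],[0,0,0]],
  [[15,0,0],[0,0,0]],
  [[0,0,-30],[0,0,0]],
  [[0,0,-30],[0,0,0]],
  [[0,0,-30],[0,0,0]],
  [[0,0,-25],[0,0,0]],
  [[-30,0,0],[0,0,0]],
  [[-30,0,0],[0,0,0]],
  [[-30,0,0],[0,0,0]],
  [[-25,0,0],[0,0,0]],
  [[0,0,0],[0,0,0]],
])

```text
t: 9.45
tool_pos: [0.574, -0.2378, 0.3425]
orientation: [-0.068, 3.138, -0.0]
force: [0.3, -0.4, -0.3]
opening: 0.0003
gripper_force: 0.0
```

Emit:
apply_moves([
  [[0,0,0],[0,0,0]],
  [[0,0,0],[0,0,0]],
  [[0,0,0],[0,0,0]],
])

```text
t: 9.7
tool_pos: [0.5699, -0.2386, 0.3428]
orientation: [0.065, -3.141, 0.0]
force: [-0.1, -0.6, -0.3]
opening: 0.0003
gripper_force: 0.0
```

```bash
python3 st.py
python3 - <<'E'
from h import *
c=robot.calibration("wrist");im,d=robot.read_camera("wrist");np.savez("w6.npz",im=im,d=d)
np.save("w6c.npy",c,allow_pickle=True)
cv2.imwrite("pics/w6.png",cv2.resize(im[40:240,180:440],None,fx=3,fy=3,interpolation=cv2.INTER_CUBIC))
E
```

```text
9.7 [ 0.5699 -0.2386  0.3428] toolx [-0.999 -0.041  0.   ] tooly [-0.041  0.999 -0.   ] F [-0.1 -0.6 -0.3]
tip in jig mm [ 19.5 -20. ] z 0.1568
```

View pics/w6.png

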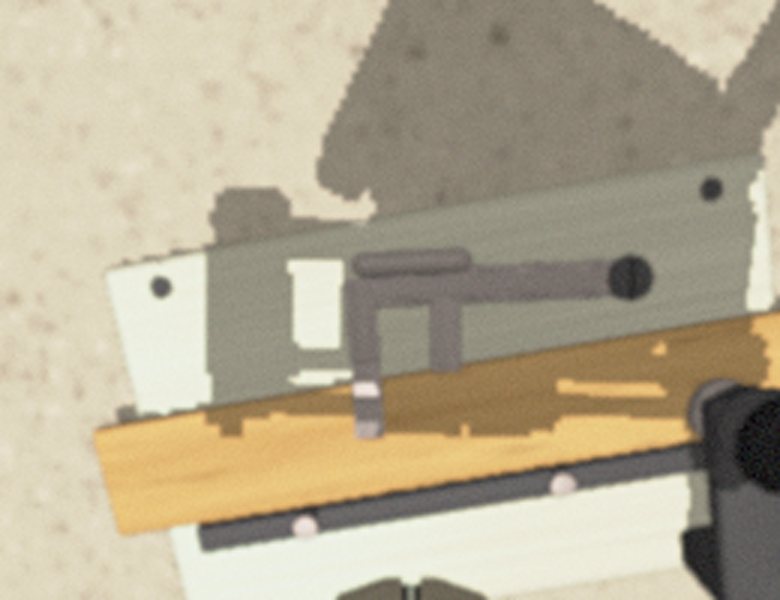

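The view shows the slat flush on the fence, the toe on the slat at crop (368,430) and the knob's left edge at (737,440). Next I'll measure the clip angle and the knob.

Run:
```python
from h import *
c=np.load("w6c.npy",allow_pickle=True).item();z=np.load("w6.npz");im=z['im']
f=lambda p,h: onz(c,[(180+(x+.5)/3-.5,40+(y+.5)/3-.5) for x,y in p],h)[:,:2]
a=lambda L: np.arctan2(-(L[1]-L[0])[0],(L[1]-L[0])[1])
F=f([(203,525),(690,445)],.026);S=f([(95,430),(760,318)],.022);B=f([(107,270),(760,152)],.012)
rim=f([(360,264),(466,260)],.063);piv=f([(630,277)],.0345)[0]
print("yaw bed,slat,fence,tab deg",np.degrees([a(B),a(S),a(F),a(rim)]).round(1),"clip",a(rim)-a(B),a(rim)-a(F))
t=rim.mean(0)-piv;y=.5*(a(B)+a(F));print("piv",piv,"tabvec ang",np.arctan2(-t[0],t[1]))
J=np.array([[np.cos(y),-np.sin(y)],[np.sin(y),np.cos(y)]])
tj=t@J;print("tab rel pivot jig",tj,"clip by pos",np.arctan2(tj[1],tj[0])-np.arctan2(-70,-8.5),"yaw",np.degrees(y))
g=cv2.GaussianBlur(cv2.cvtColor(im,cv2.COLOR_BGR2GRAY),(3,3),0)
for x0 in(400,):
  r=g[150:230,400:500];h=cv2.HoughCircles(cv2.resize(r,None,fx=4,fy=4,interpolation=cv2.INTER_CUBIC),cv2.HOUGH_GRADIENT,1,200,param1=60,param2=15,minRadius=45,maxRadius=95);print(h)
for p in (h[0] if h is not None else []):
    print("knob",onz(c,[(400+p[0]/4,150+p[1]/4)],.090))
pred=piv+J@[.048,.025];print("pred knob",pred)
dm=z['d'];v,u=np.mgrid[140:235,400:500];P=world(c,np.c_[u.ravel(),v.ravel()],dm[140:235,400:500].ravel());k=(P[:,2]>.086)&(P[:,2]<.1)
print("depth knob",k.sum(),P[k].mean(0),P[k].min(0),P[k].max(0))
```

```text
yaw bed,slat,fence,tab deg [12.3 12.  12.1  4.5] clip -0.13595151159981161 -0.13222248016540306
piv [ 0.50285669 -0.1711829 ] tabvec ang 3.1119502994381874
tab rel pivot jig [-0.01665037 -0.06745529] clip by pos -0.12116126852726827 yaw 12.167096454155143
[[[166.5 152.5  67.7]]]
knob [[ 0.54413897 -0.13748959  0.09      ]]
pred knob [ 0.54450938 -0.13662783]
depth knob 916 [ 0.54365537 -0.13835353  0.09277398] [ 0.53096289 -0.15034421  0.08617077] [ 0.55810427 -0.12285057  0.0962539 ]
```

Emit:
apply_moves([
  [[5.4,25.6,0],[0,0,0]],
  [[5.4,25.6,0],[0,0,0]],
  [[5.5,25.6,0],[0,0,0]],
  [[5.5,25.7,0],[0,0,0]],
  [[0,0,15],[0,0,0]],
  [[0,0,15],[0,0,0]],
  [[0,0,15],[0,0,0]],
  [[0,0,9],[0,0,0]],
  [[0,0,0],[0,0,0]],
  [[0,0,0],[0,0,0]],
])

```text
t: 10.58
tool_pos: [0.5441, -0.1372, 0.2887]
orientation: [0.064, -3.14, -0.0]
force: [0.1, -0.3, 0.1]
opening: 0.0006
gripper_force: 0.0
```

```bash
python3 st.py
```

```text
10.5833 [ 0.5441 -0.1372  0.2887] toolx [-0.999 -0.041  0.001] tooly [-0.041  0.999  0.   ] F [ 0.1 -0.3  0.1]
tip in jig mm [15.3 84.7] z 0.1027
```

Emit:
apply_moves([
  [[0,0,2],[0,0,0]],
  [[0,0,2],[0,0,0]],
  [[0,0,2],[0,0,0]],
  [[0,0,2],[0,0,0]],
  [[0,0,2],[0,0,0]],
  [[0,0,2],[0,0,0]],
  [[0,0,2],[0,0,0]],
  [[0,0,0],[0,0,0]],
  [[0,0,0],[0,0,0]],
])

```text
t: 11.33
tool_pos: [0.5447, -0.137, 0.2748]
orientation: [-0.065, 3.141, -0.0]
force: [0.7, -1.2, 2.5]
opening: 0.0003
gripper_force: 0.9
```

Emit:
apply_moves([
  [[0,0,1],[0,0,0]],
  [[0,0,0.5],[0,0,0]],
  [[0,0,0],[0,0,0]],
])

```text
t: 11.58
tool_pos: [0.5447, -0.137, 0.2733]
orientation: [-0.065, 3.141, -0.0]
force: [0.5, -0.2, 2.0]
opening: 0.0007
gripper_force: 1.0
```

Emit:
apply_moves([
  [[0,0,0.5],[0,0,0]],
  [[0,0,0.5],[0,0,0]],
  [[0,0,0],[0,0,0]],
])

```text
t: 11.83
tool_pos: [0.5447, -0.137, 0.2724]
orientation: [-0.065, 3.141, -0.0]
force: [0.3, -1.1, 2.5]
opening: 0.0004
gripper_force: 1.4
```

Emit:
apply_moves([
  [[0,0,0.4],[0,0,0]],
  [[0,0,0.4],[0,0,0]],
  [[0,0,0],[0,0,0]],
])

```text
t: 12.08
tool_pos: [0.5447, -0.137, 0.2723]
orientation: [-0.065, 3.14, -0.0]
force: [-2.7, -0.2, 9.0]
opening: 0.0006
gripper_force: 4.4
```

Emit:
apply_moves([
  [[0,0,0.3],[0,0,0]],
  [[0,0,0],[0,0,0]],
])

```text
t: 12.25
tool_pos: [0.5447, -0.137, 0.2723]
orientation: [-0.065, 3.14, -0.0]
force: [-3.2, 0.4, 11.0]
opening: 0.0005
gripper_force: 5.5
```

Emit:
apply_moves([
  [[0,0,0.3],[0,0,0]],
  [[0,0,0],[0,0,0]],
])

```text
t: 12.42
tool_pos: [0.5448, -0.1371, 0.2724]
orientation: [-0.065, 3.14, -0.001]
force: [-5.0, 0.7, 13.5]
opening: 0.0001
gripper_force: 6.6
```

Emit:
apply_moves([
  [[0,0,0],[0,0,0]],
  [[0,0,0],[0,0,0]],
  [[0,0,0],[0,0,0]],
  [[0,0,0],[0,0,0]],
])

```text
t: 12.75
tool_pos: [0.5448, -0.137, 0.2723]
orientation: [-0.065, 3.14, -0.001]
force: [-4.8, 2.1, 12.2]
opening: 0.0007
gripper_force: 6.6
```

Emit:
apply_moves([
  [[0,0,-3],[0,0,0]],
  [[0,0,-5],[0,0,0]],
  [[0,0,-8],[0,0,0]],
  [[0,0,-15],[0,0,0]],
  [[0,0,-21],[0,0,0]],
  [[6,-25,0],[0,0,0]],
  [[6,-25,0],[0,0,0]],
  [[6,-25,0],[0,0,0]],
  [[6.2,-26,0],[0,0,0]],
  [[0,0,0],[0,0,0]],
  [[0,0,0],[0,0,0]],
])

```text
t: 13.67
tool_pos: [0.524, -0.2399, 0.3228]
orientation: [0.061, -3.14, -0.001]
force: [0.4, 0.8, -0.3]
opening: 0.0008
gripper_force: 0.0
```

```bash
python3 st.py
```

```text
13.6667 [ 0.524  -0.2399  0.3228] toolx [-0.999 -0.039  0.001] tooly [-0.039  0.999  0.001] F [ 0.4  0.8 -0.3]
tip in jig mm [-25.6 -11.5] z 0.1368
```

Emit:
apply_moves([
  [[0,0,20],[0,0,0]],
  [[0,0,20],[0,0,0]],
  [[0,0,20],[0,0,0]],
  [[0,0,15],[0,0,0]],
  [[0,0,10],[0,0,0]],
  [[0,0,7],[0,0,0]],
  [[0,0,0],[0,0,0]],
  [[0,0,0],[0,0,0]],
])

```text
t: 14.33
tool_pos: [0.5248, -0.2386, 0.2312]
orientation: [-0.065, 3.141, 0.0]
force: [0.4, 0.1, 0.5]
opening: 0.0004
gripper_force: 0.0
```

Emit:
apply_moves([
  [[3,0,0],[0,0,0]],
  [[3,0,0],[0,0,0]],
  [[3,0,0],[0,0,0]],
  [[2,0,0],[0,0,0]],
  [[2,0,0],[0,0,0]],
  [[1,0,0],[0,0,0]],
  [[1,0,0],[0,0,0]],
])

```text
t: 14.92
tool_pos: [0.5098, -0.2396, 0.2315]
orientation: [-0.064, 3.139, -0.001]
force: [3.0, 0.5, 2.3]
opening: 0.0005
gripper_force: 1.8
```

```bash
python3 st.py
```

```text
14.9167 [ 0.5098 -0.2396  0.2315] toolx [-0.999 -0.041 -0.002] tooly [-0.041  0.999 -0.001] F [3.  0.5 2.3]
tip in jig mm [-39.1  -8.6] z 0.0455
```

Emit:
apply_moves([
  [[1.8,0,0],[0,0,0.025]],
  [[1.8,0,0],[0,0,0.025]],
  [[1.8,0,0],[0,0,0.025]],
  [[1.8,0,0],[0,0,0.025]],
  [[1.8,0,0],[0,0,0.025]],
])

```text
t: 15.33
tool_pos: [0.5001, -0.2394, 0.2305]
orientation: [-0.136, -3.138, -0.0]
force: [1.6, -0.0, 0.4]
opening: 0.0009
gripper_force: 0.5
```

Emit:
apply_moves([
  [[1.8,0,0],[0,0,0.025]],
  [[1.8,0,0],[0,0,0.025]],
  [[1.8,0,0],[0,0,0.025]],
  [[1.8,0,0],[0,0,0.025]],
  [[1.8,0,0],[0,0,0.025]],
])

```text
t: 15.75
tool_pos: [0.4914, -0.2382, 0.2307]
orientation: [-0.331, -3.124, -0.0]
force: [-0.0, -0.8, -0.7]
opening: 0.0005
gripper_force: 0.5
```

Emit:
apply_moves([
  [[1.8,0,0],[0,0,0.025]],
  [[1.8,0,0],[0,0,0.025]],
  [[1.8,0,0],[0,0,0.025]],
  [[1.8,0,0],[0,0,0.025]],
  [[1.8,0,0],[0,0,0.025]],
  [[1.8,0,0],[0,0,0.025]],
  [[1.8,0,0],[0,0,0.025]],
  [[1.8,0,0],[0,0,0.025]],
  [[1.8,0,0],[0,0,0.025]],
  [[1.8,0,0],[0,0,0.025]],
])

```text
t: 16.58
tool_pos: [0.4744, -0.2325, 0.2308]
orientation: [-0.718, -3.058, 0.0]
force: [0.3, -0.7, -1.4]
opening: 0.0003
gripper_force: 0.6
```

```bash
python3 st.py
```

```text
16.5833 [ 0.4744 -0.2325  0.2308] toolx [-0.895  0.445  0.   ] tooly [ 0.445  0.895 -0.   ] F [ 0.3 -0.7 -1.4]
tip in jig mm [-72.5   5.9] z 0.0448
```

Emit:
apply_moves([
  [[-4,0,0],[0,0,0]],
  [[-6,0,0],[0,0,0]],
  [[0,0,-15],[0,0,0]],
  [[0,0,-30],[0,0,0]],
  [[0,0,-30],[0,0,0]],
  [[0,0,-30],[0,0,0]],
  [[-30,0,0],[0,0,0]],
  [[-30,0,0],[0,0,0]],
  [[-30,0,0],[0,0,0]],
  [[0,0,0],[0,0,0]],
  [[0,0,0],[0,0,0]],
  [[0,0,0],[0,0,0]],
])

```text
t: 17.58
tool_pos: [0.5643, -0.2768, 0.3352]
orientation: [-0.714, -3.058, -0.001]
force: [0.2, -0.3, -0.3]
opening: 0.0004
gripper_force: 0.0
```

```bash
python3 st.py
python3 - <<'E'
from h import *
c=robot.calibration("wrist");im,d=robot.read_camera("wrist");np.savez("w7.npz",im=im,d=d)
np.save("w7c.npy",c,allow_pickle=True)
cv2.imwrite("pics/w7.png",cv2.resize(im[40:240,180:440],None,fx=3,fy=3,interpolation=cv2.INTER_CUBIC))
E
```

```text
17.5833 [ 0.5643 -0.2768  0.3352] toolx [-0.897  0.443  0.001] tooly [0.443 0.897 0.   ] F [ 0.2 -0.3 -0.3]
tip in jig mm [  6.  -55.9] z 0.1492
```

View pics/w7.png

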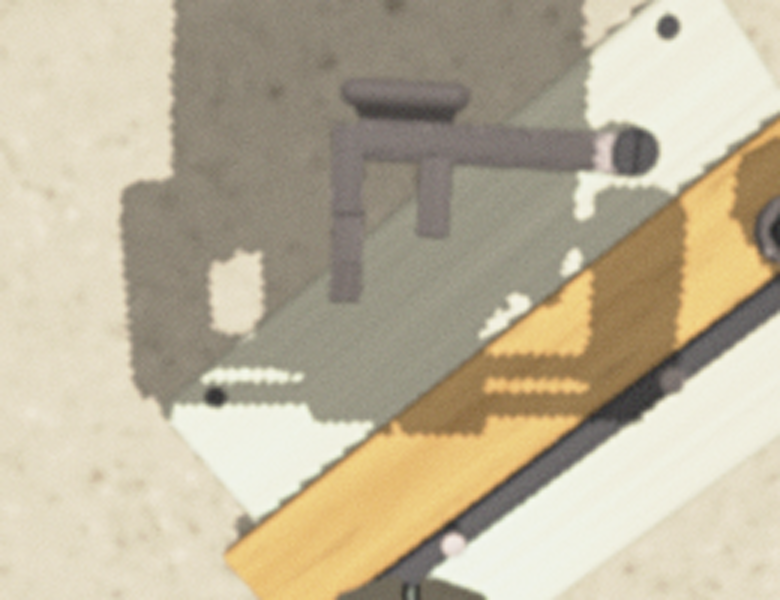

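The clip is clear of the slat, and the slat's near edge runs from crop (228,553) to (780,118). I'll check the numbers before handing in.

Run:
```python
from h import *
c=np.load("w7c.npy",allow_pickle=True).item();z=np.load("w7.npz")
f=lambda p,h: onz(c,[(180+(x+.5)/3-.5,40+(y+.5)/3-.5) for x,y in p],h)[:,:2]
y=np.radians(12.1);J=np.array([[np.cos(y),-np.sin(y)],[np.sin(y),np.cos(y)]])
piv=f([(634,151)],.0345)[0];o=piv-J@[-.032,.06]
S=(f([(228,553),(776,120)],.022)-o)@J;r=(f([(347,92),(465,96)],.063)-o)@J
print("slat edge",S,"centre x",S[:,0].mean()+.02,"yc",S[0,1]+.125,"clip",np.arctan2(-(r[1]-r[0])[0],(r[1]-r[0])[1]))
im,d=robot.read_camera("side");c=robot.calibration("side")
v,u=np.mgrid[195:235,335:390];P=world(c,np.c_[u.ravel(),v.ravel()],d[v,u].ravel())
k=np.hypot(P[:,0]-.5445,P[:,1]+.137)<.012;print("knob top z",np.percentile(P[k,2],[90,97,100]))
```

```text
slat edge [[-0.00991828 -0.12506463]
 [-0.01130998  0.10370639]] centre x 0.00938586992244914 yc -6.463467726849914e-05 clip -0.701246886507264
knob top z [0.09479824 0.09531396 0.09578843]
```

```bash
python3 -c "
from plant import robot
print(robot.close_job())"
```

```text
the job is handed in; nothing more can be done
None
```

I pressed the slat home with the clip, pressed the stamp onto the wood and swung the clip clear, then handed the job in at about 18 s; the hand-in gave no verdict. The push on the clip peaked at 19.6 N at the wrist, just under the 20 N limit, and the stamp push was 12–14 N. Before hand-in the clip measured about -0.70 rad, the knob was up, and the slat's centre was at x ≈ +9 mm.

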